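# Put the mixed-up vials back in their own colour-coded cups

## Task

Every vial has been put back in the wrong cup: put each one into the cup of its own cap colour, standing upright on the cup's floor. A cup holds only one vial, so stand a vial on the empty prep mat when you need the room. Set the vials down rather than dropping them, never tip one over, and leave the filled syringe where it lies.

Things in the scene. Friction and masses are not known exactly. Their poses are not given: they have to be found in the camera images.
- vial_red: Loose glass medicine vial with a red flip-off cap and a red band round its white label; amber glass, straight body 36 mm across up to 48 mm above its base, then shoulder, neck and a cap 22 mm across, 68 mm high in all, about 75 g. Origin at the centre of its underside, z up along the vial. At the start it stands upright in a cup of another colour.
- vial_blue: Loose glass medicine vial with a blue flip-off cap and a blue band round its white label; pale glass, straight body 33 mm across up to 46 mm above its base, then shoulder, neck and a cap 22 mm across, 64 mm high in all, about 60 g. Origin at the centre of its underside, z up along the vial. At the start it stands upright in a cup of another colour.
- vial_yellow: Loose glass medicine vial with a yellow flip-off cap and a yellow band round its white label; amber glass, straight body 36 mm across up to 48 mm above its base, then shoulder, neck and a cap 22 mm across, 68 mm high in all, about 75 g. Origin at the centre of its underside, z up along the vial. At the start it stands upright in a cup of another colour.
- vial_green: Loose glass medicine vial with a green flip-off cap and a green band round its white label; pale glass, straight body 33 mm across up to 46 mm above its base, then shoulder, neck and a cap 22 mm across, 64 mm high in all, about 60 g. Origin at the centre of its underside, z up along the vial. At the start it stands upright in a cup of another colour.
- cup_red: Fixed round red plastic cup for one vial, open on top: 60 mm across outside, 52 mm inside, 20 mm high, floor 4 mm thick. Origin: centre of its underside, 3 mm above the counter; a vial in it has its base 4 mm above the origin. The four cups stand in two fixed black trays (170 x 84 mm, rim 16 mm high), two in each, 82 mm apart centre to centre along the tray's length.
- cup_blue: Fixed round blue plastic cup for one vial, open on top: 60 mm across outside, 52 mm inside, 20 mm high, floor 4 mm thick. Origin: centre of its underside, 3 mm above the counter; a vial in it has its base 4 mm above the origin. The four cups stand in two fixed black trays (170 x 84 mm, rim 16 mm high), two in each, 82 mm apart centre to centre along the tray's length.
- cup_yellow: Fixed round yellow plastic cup for one vial, open on top: 60 mm across outside, 52 mm inside, 20 mm high, floor 4 mm thick. Origin: centre of its underside, 3 mm above the counter; a vial in it has its base 4 mm above the origin. The four cups stand in two fixed black trays (170 x 84 mm, rim 16 mm high), two in each, 82 mm apart centre to centre along the tray's length.
- cup_green: Fixed round green plastic cup for one vial, open on top: 60 mm across outside, 52 mm inside, 20 mm high, floor 4 mm thick. Origin: centre of its underside, 3 mm above the counter; a vial in it has its base 4 mm above the origin. The four cups stand in two fixed black trays (170 x 84 mm, rim 16 mm high), two in each, 82 mm apart centre to centre along the tray's length.
- mat: Fixed thin grey-blue prep mat, 165 x 115 mm (x by y), 2 mm thick, flat on the counter and empty: room to stand a vial for a moment. Origin at the centre of its underside, at counter height.
- syringe: Loose filled syringe with an orange needle shield, 139 mm long, 26 mm wide at its finger flange and 13 mm high, lying flat on the counter between two trays or a tray and the mat; to be left alone. Origin on its underside, near mid-length (its ends lie 62 mm to -x and 77 mm to +x); x points to the shield.

How it is judged:
By the outcome, as a careful person would: the job done as asked, in the order asked, and still so for the second after the job is handed in, with the robot touching nothing.
It also fails if it takes over 141 s, if anything falls off the work surface, if the arm or the gripper's body presses on something with over 40 N, if the wrist force passes 120 N, or if a joint passes its speed limit or range.

## Robot

A 6-joint arm with a two-finger parallel gripper is mounted at the origin on the work surface. World frame = base frame: x ahead of the robot, y to its left, z up, the work surface at z = 0. Lengths are in m, angles in degrees, forces in N, time in s.
With the tool pointing down it reaches from about 0.3 to 0.75 m from the base axis. Payload 8.5 kg.
Tool frame: the origin (TCP) lies on the centre line of the jaws, within the pads' length; the fingertips stand 11 mm ahead of it and the grasp point (between the pads) lies 8 mm behind it; z points along the fingers, y is the line along which they close (so a half turn about z gives the same grasp; the last joint's range is limited). The gripper opens to 85 mm and grips with 20 to 120 N. Pads are 22 mm wide; open, the fingers measure 114 mm over their backs; the gripper's body (76 mm by 85 mm) begins 54 mm behind the grasp point. The pads swing forward as they close: fully open they stand 13 mm farther back than shut.
Start: joints at [-82.409, 21.807, 74.336, -0, 83.858, -12.336], TCP at [0.187, -0.517, 0.242] pointing down, gripper open.
Joint ranges: [-178.18, 178.18], [-50.72, 133.34], [12.68, 142.11], [-81.47, 261.47], [9.98, 163.14], [-165.26, 165.26]. Speed limits (degrees/s): [136.94, 136.94, 180, 180, 180, 180].

## Interface

Orientations are given as a 3x3 rotation matrix whose columns are the frame's x, y, z axes.
In Python, from rig import env, cams, probe_bus gives the robot as it stands (env), with the cameras (cams) and the readings (probe_bus).
- The arm moves only by the tool tcp_steps, called after "Call:" by a JSON object that holds its "method" and its "body", one argument or row to a line. Schema: {"type":"object","properties":{"deltas":{"type":"array","items":{"type":"object","properties":{"d":{"type":"array","items":{"type":"number"},"minItems":3,"maxItems":3},"spin":{"type":"number"},"jaw":{"type":"number"}},"additionalProperties":false,"required":["jaw"]},"minItems":1,"maxItems":10},"squeeze":{"type":"number"},"only":{"type":"string"},"quiet":{"type":"boolean"},"lines":{"type":"string"}},"required":["deltas"],"additionalProperties":false}. deltas is a list of rows, 1 to 10 of them, each an object with the fields d (a list: dx, dy, dz in shares of the most that a row can go, 1 being 50 mm), spin (a turn about the tool's z in a scale on which 1.0 is 90 degrees), jaw (the finger opening in m); a field left out counts as zero (the opening has to be given); each row shifts and turns the commanded pose from where the row before left it, along the tool's axes as they then stand; what a row does not reach is not made up. A row lasts 1/10 s, in which the tool goes at most 0.05 m and 8.59 degrees, less where a joint would pass 70% of its speed; a pose out of reach is approached as far as the arm can. The fingers move at their own pace and stop on an object; squeeze is the grip in N (left out, the last holds). Time passes only in rows, so rows that do not move let the fingers close. The tool returns the time, the measured TCP pose, the force, the opening and the grip force at its end. only (a regular expression) keeps the lines of the reply that match it, lines (a string "A,B") keeps lines A to B, and quiet returns only ok. No shift or turn number may pass 1 either way. Input that does not fit is refused with a message, and nothing moves.
- probe_bus.observe(): the state, without advancing time (a new reading comes with each control period).
- cams.get_image(name): name is "side" or "top" or "wrist"; returns a dict with "pixels" (420x560x3 uint8, red, green, blue), "K" (3x3 intrinsics, pixels), "extrinsics" (4x4, takes a point from world to camera coordinates). Camera axes: x right, y down, z forward; pixel columns grow to the right and rows downward; lengths in m; the calibration is good to about 2 mm. The wrist camera is an equidistant fisheye: a pixel r from the principal point sees the ray r / f radians off the axis. A picture is of the moment at which its call begins. There is no depth.
- env.close_job(): hands the job in; it is judged then, once.
The state is a dict: "time_s": time; "q": joint angles; "qvel": joint speeds; "joint_efforts": joint torques, N m; "position": TCP position; "tool_rot": TCP orientation; "ft_force": force on the tool from outside, world axes, zero at the start; "wrist_torque": the same for the moment, N m; "grip_width": finger opening in m; "gripper_force": force on a finger pad.
Only numpy, scipy, OpenCV 4.12 (cv2) and the standard library are available. Lean on these libraries where they do the work, as an engineer would, in place of code of your own. Each camera call takes 0.05 s, during which the arm holds its last target. There are 200 camera calls.

## Working session

There is one attempt and no reset: what is moved stays moved. The work goes in short steps, Python scripts to look and compute and a tool call to move; the robot and the scene stay as the last step left them, time stands still between calls to the robot, and variables do not carry over. Pictures are saved under pics/ and viewed, at most 14 in all, crops included, and the job is handed in when it is done.

```bash
ls; mkdir -p pics
```

Run:
```python
from rig import env, cams, probe_bus
import cv2,numpy as np
o=probe_bus.observe();print(o['time_s'],o['position'],np.round(o['tool_rot'],3),o['grip_width'])
for n in ("side","top"):
    g=cams.get_image(n);cv2.imwrite(f'pics/{n}0.png',g['pixels'][:,:,::-1]);print(n,g['K'],np.round(g['extrinsics'],4))
```

```text
pics
rig.py
0.0 [ 0.18740312 -0.51678249  0.24171243] [[ 0.94   0.341 -0.   ]
 [ 0.341 -0.94   0.001]
 [ 0.    -0.001 -1.   ]] 0.0854928947441989
side [[488.5279015    0.         277.76727374]
 [  0.         488.5279015  205.17952842]
 [  0.           0.           1.        ]] [[-0.7492 -0.6624 -0.0012  0.3919]
 [-0.4687  0.5315 -0.7056  0.306 ]
 [ 0.468  -0.528  -0.7086  0.5678]
 [ 0.      0.      0.      1.    ]]
top [[469.75716809   0.         274.33871838]
 [  0.         469.75716809 209.14528442]
 [  0.           0.           1.        ]] [[-6.000e-04 -9.999e-01 -1.260e-02  1.920e-02]
 [-9.945e-01  1.900e-03 -1.048e-01  5.713e-01]
 [ 1.048e-01  1.240e-02 -9.944e-01  8.088e-01]
 [ 0.000e+00  0.000e+00  0.000e+00  1.000e+00]]
```

View pics/top0.png

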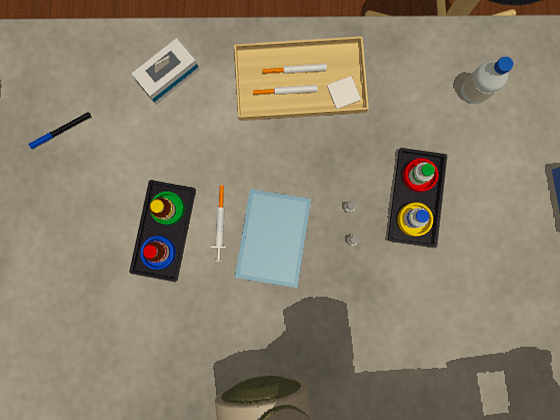

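View pics/side0.png

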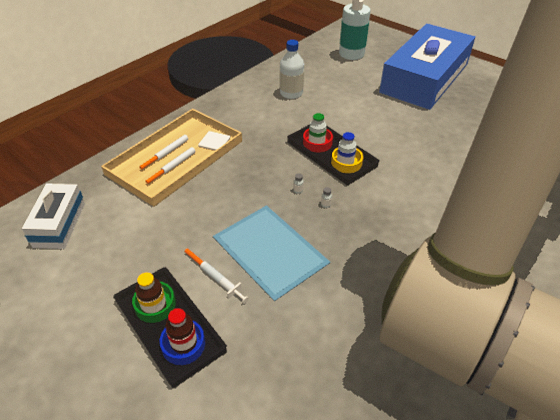

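The top view shows the green cup at (166,208) holding the yellow vial and the blue cup at (157,252) holding red. The red cup at (421,174) holds green and the yellow cup at (415,219) holds blue. The mat is at (273,238), the syringe at (220,225), and two small bottles stand at (348,207) and (351,240). The side view agrees: caps at (146,279), (177,316), (318,118) and (348,138). Next I measure from both views.

Create h.py:
```python
import cv2,numpy as np
from rig import env, cams, probe_bus
HUE={'red':[(0,6),(174,180)],'blue':[(108,125)],'yellow':[(20,32)],'green':[(45,80)]}
def mask(px,c):
    h=cv2.cvtColor(px,cv2.COLOR_RGB2HSV)
    m=np.zeros(px.shape[:2],np.uint8)
    for a,b in HUE[c]: m|=cv2.inRange(h,(a,140,70),(b,255,255))
    return m
def blobs(px,c,box,amin=15):
    x0,y0,x1,y1=box;m=np.zeros(px.shape[:2],np.uint8);m[y0:y1,x0:x1]=mask(px,c)[y0:y1,x0:x1]
    n,l,s,ce=cv2.connectedComponentsWithStats(m)
    return sorted([(int(s[i,4]),tuple(np.round(ce[i],1)),tuple(int(v) for v in s[i,:4]),cv2.findContours((l==i).astype(np.uint8),0,1)[0][0]) for i in range(1,n) if s[i,4]>=amin],key=lambda b:-b[0])
def ray(g,uv):
    E=g['extrinsics'];R=E[:3,:3];d=R.T@np.linalg.inv(g['K'])@np.array([uv[0],uv[1],1.])
    return -R.T@E[:3,3],d/np.linalg.norm(d)
def onplane(g,uv,z):
    o,d=ray(g,uv);return o+d*(z-o[2])/d[2]
def tri(ga,ua,gb,ub):
    (a,d),(b,e)=ray(ga,ua),ray(gb,ub)
    s=np.linalg.lstsq(np.stack([d,-e],1),b-a,rcond=None)[0]
    p,q=a+s[0]*d,b+s[1]*e
    return (p+q)/2,np.linalg.norm(p-q)
```

Run:
```python
from h import *
G={n:cams.get_image(n) for n in("top","side")}
B={'top':[(125,175,205,290),(380,140,460,255)],'side':[(105,260,235,385),(280,105,385,190)]}
for n in G:
  for c in HUE:
    for b in B[n]:
      for bl in blobs(G[n]['pixels'],c,b): print(n,c,bl[:3])
g=G['top'];h=cv2.cvtColor(g['pixels'],cv2.COLOR_RGB2HSV);print('mat hsv',h[238,273],h[253,183])
```

```text
top red (153, (np.float64(149.7), np.float64(251.2)), (143, 245, 14, 14))
top red (20, (np.float64(164.6), np.float64(250.0)), (162, 243, 5, 16))
top red (517, (np.float64(419.2), np.float64(176.0)), (403, 158, 36, 34))
top blue (476, (np.float64(158.8), np.float64(253.1)), (140, 236, 36, 34))
top blue (126, (np.float64(422.1), np.float64(215.6)), (416, 210, 13, 12))
top blue (15, (np.float64(408.2), np.float64(218.9)), (407, 213, 5, 13))
top yellow (151, (np.float64(156.4), np.float64(205.6)), (150, 199, 14, 14))
top yellow (29, (np.float64(170.3), np.float64(209.2)), (167, 201, 6, 16))
top yellow (566, (np.float64(414.2), np.float64(220.1)), (398, 202, 36, 35))
top green (426, (np.float64(170.8), np.float64(207.1)), (151, 191, 33, 34))
top green (122, (np.float64(427.7), np.float64(169.4)), (422, 163, 13, 13))
side red (227, (np.float64(176.6), np.float64(315.6)), (168, 308, 18, 16))
side red (104, (np.float64(182.9), np.float64(338.7)), (168, 328, 27, 16))
side red (390, (np.float64(317.9), np.float64(142.0)), (303, 128, 31, 25))
side blue (800, (np.float64(182.5), np.float64(348.0)), (159, 321, 46, 44))
side blue (71, (np.float64(348.1), np.float64(135.9)), (342, 132, 12, 8))
side blue (41, (np.float64(345.9), np.float64(153.7)), (338, 150, 17, 7))
side yellow (191, (np.float64(145.1), np.float64(278.9)), (137, 272, 17, 15))
side yellow (109, (np.float64(151.8), np.float64(301.1)), (137, 293, 27, 14))
side yellow (432, (np.float64(347.4), np.float64(162.1)), (331, 147, 33, 26))
side green (533, (np.float64(156.6), np.float64(305.8)), (132, 281, 43, 41))
side green (57, (np.float64(318.3), np.float64(116.5)), (313, 113, 11, 7))
side green (23, (np.float64(319.0), np.float64(133.9)), (313, 132, 13, 4))
mat hsv [ 93  42 184] [ 23  50 149]
```

Create meas.py:
```python
from h import *
G={n:cams.get_image(n) for n in("top","side")}
t,s=G['top'],G['side']
caps={'red':((149.7,251.2),(176.6,315.6)),'blue':((422.1,215.6),(348.1,135.9)),'yellow':((156.4,205.6),(145.1,278.9)),'green':((427.7,169.4),(318.3,116.5))}
for c,(a,b) in caps.items():
    p,r=tri(t,a,s,b);print('cap',c,p.round(4),'gap',round(r,4),'plane.07:',onplane(t,a,.072 if c in('red','yellow') else .068).round(4))
B={'red':((380,140,460,255),(280,105,385,190)),'yellow':((380,140,460,255),(280,105,385,190)),'blue':((125,175,205,290),(105,260,235,385)),'green':((125,175,205,290),(105,260,235,385))}
for c,(a,b) in B.items():
    e=[cv2.fitEllipse(cv2.convexHull(blobs(g['pixels'],c,x)[0][3])) for g,x in((t,a),(s,b))]
    x,y,w,hh=blobs(t['pixels'],c,a)[0][2]; tc=(x+(w-1)/2,y+(hh-1)/2)
    p,r=tri(t,tc,s,e[1][0]);q=onplane(t,e[0][0],.023)
    print('cup',c,'tri',p.round(4),round(r,4),'plane',q.round(4),'bb',onplane(t,tc,.023).round(4),'dia mm',np.array(e[0][1])/469.76*800)
for n,lo in(('top',(180,130,330,300)),('side',(205,200,335,300))):
    g=G[n];h=cv2.cvtColor(g['pixels'],cv2.COLOR_RGB2HSV);m=cv2.inRange(h,(85,60,90),(105,160,255)) ;z=np.zeros_like(m);x0,y0,x1,y1=lo;z[y0:y1,x0:x1]=m[y0:y1,x0:x1]
    z=cv2.morphologyEx(z,cv2.MORPH_OPEN,np.ones((3,3)));c=max(cv2.findContours(z,0,1)[0],key=cv2.contourArea)
    print('mat',n,[onplane(g,u,.002).round(3)[:2] for u in cv2.boxPoints(cv2.minAreaRect(c))],onplane(g,cv2.minAreaRect(c)[0],.002).round(4))
print('syr',[onplane(t,u,.006).round(3) for u in((221,186),(219,261),(349,207),(351,240))])
```

```bash
python3 meas.py
```

```text
cap red [0.4958 0.2272 0.0746] gap 0.0006 plane.07: [0.496  0.2281 0.072 ]
cap blue [ 0.5554 -0.2319  0.0709] gap 0.0005 plane.07: [ 0.5558 -0.2326  0.068 ]
cap yellow [0.5729 0.2179 0.0744] gap 0.0006 plane.07: [0.5734 0.2188 0.072 ]
cap green [ 0.6345 -0.244   0.071 ] gap 0.0004 plane.07: [ 0.6353 -0.2448  0.068 ]
cup red tri [ 0.6352 -0.2481  0.0148] 0.0004 plane [ 0.6341 -0.2453  0.023 ] bb [ 0.6336 -0.2458  0.023 ] dia mm [57.73309141 61.17754476]
cup yellow tri [ 0.5543 -0.2358  0.0151] 0.0005 plane [ 0.5537 -0.2334  0.023 ] bb [ 0.5538 -0.2333  0.023 ] dia mm [58.45785141 61.42777383]
cup blue tri [0.4946 0.2298 0.0148] 0.0001 plane [0.4948 0.228  0.023 ] bb [0.4945 0.2277 0.023 ] dia mm [57.6986409  60.63803015]
cup green tri [0.5763 0.2145 0.0143] 0.0003 plane [0.575  0.2135 0.023 ] bb [0.5754 0.2125 0.023 ] dia mm [56.45877334 57.89804199]
mat top [array([0.595, 0.068]), array([0.595, 0.062]), array([0.588, 0.062]), array([0.588, 0.068])] [0.5914 0.0648 0.002 ]
mat side [array([0.61 , 0.065]), array([ 0.627, -0.071]), array([ 0.432, -0.022]), array([0.433, 0.094])] [0.5193 0.0205 0.002 ]
syr [array([0.617, 0.117, 0.006]), array([0.479, 0.119, 0.006]), array([ 0.578, -0.118,  0.006]), array([ 0.517, -0.121,  0.006])]
```

Cap tops come out at z ≈ 0.0746 (red, yellow) and 0.071 (blue, green). The given sizes predict 0.075 and 0.071, so they agree. Cup spacing is about 81.5 mm against the stated 82. Next is a helper for tool-axis deltas.

Create d.py:
```python
import sys,numpy as np
from rig import env, cams, probe_bus
P=dict(vred=(.4958,.2272),vblue=(.5555,-.2321),vyel=(.573,.2181),vgrn=(.6347,-.2443),cred=(.6343,-.2456),cyel=(.5537,-.2335),cblu=(.4947,.228),cgrn=(.5755,.2135),mat=(.519,.0205))
o=probe_bus.observe();R=np.array(o['tool_rot']);p=np.array(o['position'])
xy=P[sys.argv[1]];z=float(sys.argv[2]);yaw=np.degrees(np.arctan2(R[1,0],R[0,0]))
a=np.radians(float(sys.argv[3]) if len(sys.argv)>3 else yaw)
print('t',o['time_s'],'yaw',yaw.round(2),'d now-axes',(R.T@(np.array([*xy,z])-p)).round(4),'turn about tool z',round(float(yaw-np.degrees(a)),2))
```

```bash
python3 d.py vred .16 -10
```

```text
t 0.3 yaw 19.93 d now-axes [ 0.5435 -0.5945  0.0824] turn about tool z 29.93
```

The rows are not in the units I measure in: shifts go in shares of 50 mm and turns go in shares of 90 degrees. I convert before sending: 0.016 m is 0.32, 7.5 degrees / 90 = 0.0833.

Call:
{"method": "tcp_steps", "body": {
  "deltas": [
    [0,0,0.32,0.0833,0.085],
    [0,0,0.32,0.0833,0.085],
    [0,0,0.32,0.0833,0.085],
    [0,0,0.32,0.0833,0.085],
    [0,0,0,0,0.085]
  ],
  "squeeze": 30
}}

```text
refused: deltas[0]: [0, 0, 0.32, 0.0833, 0.085] is not of type 'object' (schema: type "object"). Nothing was moved.
```

The call was refused and nothing moved: it wants a list of objects, one for each row. Same move again in that form.

Call:
{"method": "tcp_steps", "body": {
  "deltas": [
    {"d": [0,0,0.32],"spin": 0.0833,"jaw": 0.085},
    {"d": [0,0,0.32],"spin": 0.0833,"jaw": 0.085},
    {"d": [0,0,0.32],"spin": 0.0833,"jaw": 0.085},
    {"d": [0,0,0.32],"spin": 0.0833,"jaw": 0.085},
    {"jaw": 0.085}
  ],
  "squeeze": 30
}}

```text
time_s: 0.8
position: [0.1873, -0.5162, 0.1765]
tool_rot: [[0.984, -0.176, -0.001], [-0.176, -0.984, 0.004], [-0.001, -0.004, -1.0]]
ft_force: [1.2, -0.3, 0.1]
grip_width: 0.085
gripper_force: 0.0
```

```bash
python3 d.py vred .16
```

```text
t 0.8 yaw -10.14 d now-axes [ 0.1728 -0.786   0.0193] turn about tool z 0.0
```

Scaled: -0.03 m is -0.6, -0.02 m is -0.4.

Call:
{"method": "tcp_steps", "body": {
  "deltas": [
    {"d": [0.6,-0.4,0],"jaw": 0.085},
    {"d": [0.6,-0.6,0],"jaw": 0.085},
    {"d": [0.6,-0.6,0],"jaw": 0.085},
    {"d": [0.6,-0.6,0],"jaw": 0.085},
    {"d": [0.6,-0.6,0],"jaw": 0.085},
    {"d": [0.4,-0.6,0],"jaw": 0.085},
    {"d": [0,-0.6,0],"jaw": 0.085},
    {"d": [0,-0.6,0],"jaw": 0.085},
    {"d": [0,-0.6,0],"jaw": 0.085},
    {"d": [0,-0.6,0],"jaw": 0.085}
  ],
  "quiet": true
}}

```text
ok
```

```bash
python3 d.py vred .16
```

```text
t 1.8 yaw -9.84 d now-axes [ 0.0052 -0.4957  0.0189] turn about tool z 0.0
```

Call:
{"method": "tcp_steps", "body": {
  "deltas": [
    {"d": [0,-0.8,0],"jaw": 0.085},
    {"d": [0,-0.8,0],"jaw": 0.085},
    {"d": [0,-0.8,0],"jaw": 0.085},
    {"d": [0,-0.8,0],"jaw": 0.085},
    {"d": [0,-0.8,0],"jaw": 0.085},
    {"d": [0,-0.8,0],"jaw": 0.085},
    {"d": [0,-0.8,0],"jaw": 0.085},
    {"d": [0,-0.8,0],"jaw": 0.085},
    {"d": [0,-0.8,0],"jaw": 0.085},
    {"d": [0,-0.6,0],"jaw": 0.085}
  ]
}}

```text
time_s: 2.8
position: [0.4741, 0.1249, 0.1793]
tool_rot: [[0.985, -0.17, 0.002], [-0.17, -0.985, 0.0], [0.002, -0.0, -1.0]]
ft_force: [-0.0, -0.3, -0.6]
grip_width: 0.0854
gripper_force: 0.0
```

```bash
python3 d.py vred .16
```

```text
t 2.8 yaw -9.77 d now-axes [ 0.004  -0.1044  0.0194] turn about tool z 0.0
```

Scaled: -0.03 m is -0.6, -0.02 m is -0.4.

Call:
{"method": "tcp_steps", "body": {
  "deltas": [
    {"d": [0.04,-0.6,0.2],"jaw": 0.085},
    {"d": [0.04,-0.6,0.2],"jaw": 0.085},
    {"d": [0,-0.4,0],"jaw": 0.085},
    {"jaw": 0.085},
    {"jaw": 0.085}
  ]
}}

```text
time_s: 3.3
position: [0.4918, 0.2007, 0.1589]
tool_rot: [[0.985, -0.172, 0.001], [-0.172, -0.985, -0.0], [0.001, 0.0, -1.0]]
ft_force: [0.5, 1.1, -0.2]
grip_width: 0.0853
gripper_force: 0.0
```

```bash
python3 d.py vred .16
```

Run:
```python
from rig import env, cams, probe_bus
import cv2
g=cams.get_image('wrist');cv2.imwrite('pics/w1.png',g['pixels'][:,:,::-1]);print(g['K'],g['extrinsics'])
```

```text
t 3.3 yaw -9.9 d now-axes [-0.0006 -0.0268 -0.0011] turn about tool z 0.0
[[325.1922621    0.         284.67866565]
 [  0.         325.1922621  212.08206821]
 [  0.           0.           1.        ]] [[-1.72593089e-01 -9.84992922e-01  7.54656809e-04  2.81758451e-01]
 [-9.40758411e-01  1.65069124e-01  2.96185408e-01  4.17204788e-01]
 [-2.91865101e-01  5.04096048e-02 -9.55130166e-01  4.32105290e-01]
 [ 0.00000000e+00  0.00000000e+00  0.00000000e+00  1.00000000e+00]]
```

View pics/w1.png

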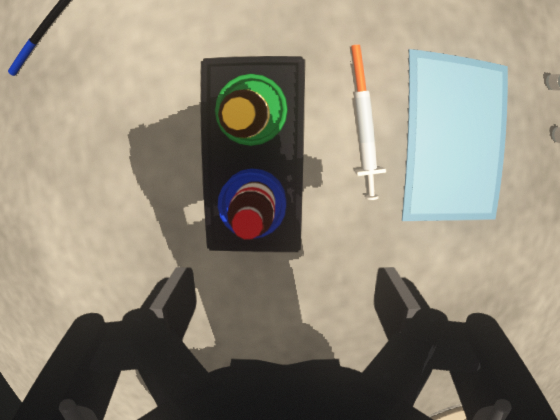

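The wrist view shows the red cap at (247,223) in the blue cup at (251,203) and the yellow cap at (238,114) in the green cup at (252,109). The syringe is clear of the gripper. I'll check those points through the fisheye model.

Add to h.py:
```python
def fish(g,uv,z):
    K=g['K'];E=g['extrinsics'];v=np.array([uv[0]-K[0,2],uv[1]-K[1,2]]);r=np.hypot(*v);t=r/K[0,0]
    d=E[:3,:3].T@np.array([*(np.sin(t)*v/max(r,1e-9)),np.cos(t)]);o=-E[:3,:3].T@E[:3,3]
    return (o+d*(z-o[2])/d[2]).round(4)
```

Run:
```python
from h import *
g=cams.get_image('wrist');p=g['pixels']
for c,z in(('red',.075),('yellow',.075),('blue',.023),('green',.023)):
    b=blobs(p,c,(200,60,310,250),60)[0]; e=cv2.minEnclosingCircle(b[3]) if z>.05 else cv2.fitEllipse(cv2.convexHull(b[3]))
    print(c,b[:3],e[0],fish(g,e[0],z))
print('mat',[fish(g,u,.002) for u in((411,50),(507,66),(495,219),(403,219))])
```

```bash
python3 d.py vred .16
```

```text
red (741, (np.float64(246.3), np.float64(224.3)), (231, 210, 32, 30)) (246.6267547607422, 224.06338500976562) [0.4978 0.2255 0.075 ]
yellow (814, (np.float64(237.2), np.float64(113.2)), (221, 97, 33, 33)) (237.23770141601562, 113.10655975341797) [0.5738 0.2164 0.075 ]
blue (1527, (np.float64(251.2), np.float64(194.2)), (217, 169, 68, 68)) (251.11004638671875, 203.4747314453125) [0.4985 0.2273 0.023 ]
green (1497, (np.float64(262.3), np.float64(106.4)), (219, 74, 67, 71)) (250.15789794921875, 109.20645141601562) [0.5764 0.2128 0.023 ]
mat [array([0.6113, 0.0618, 0.002 ]), array([ 0.5937, -0.049 ,  0.002 ]), array([ 0.4319, -0.0223,  0.002 ]), array([0.4525, 0.0893, 0.002 ])]
t 3.4 yaw -10.04 d now-axes [-0.0008 -0.0275 -0.0012] turn about tool z 0.0
```

Scaled: 0.03 m is 0.6, 0.02 m is 0.4.

```bash
sed -i 's/vred=(.4958,.2272)/vred=(.497,.2265)/;s/vyel=(.573,.2181)/vyel=(.5733,.2173)/;s/cblu=(.4947,.228)/cblu=(.496,.2278)/;s/cgrn=(.5755,.2135)/cgrn=(.5755,.213)/' d.py
```

Call:
{"method": "tcp_steps", "body": {
  "deltas": [
    {"d": [0,-0.28,0],"jaw": 0.085},
    {"d": [0,-0.26,0],"jaw": 0.085},
    {"jaw": 0.085},
    {"d": [0,0,0.6],"jaw": 0.085},
    {"d": [0,0,0.6],"jaw": 0.085},
    {"d": [0,0,0.4],"jaw": 0.085},
    {"d": [0,0,0.4],"jaw": 0.085},
    {"jaw": 0.085},
    {"jaw": 0.085}
  ]
}}

```text
time_s: 4.3
position: [0.4966, 0.2275, 0.0587]
tool_rot: [[0.985, -0.175, 0.0], [-0.175, -0.985, -0.0], [0.0, 0.0, -1.0]]
ft_force: [0.9, -0.1, 0.7]
grip_width: 0.085
gripper_force: 0.0
```

```bash
python3 d.py vred .038
```

```text
t 4.3 yaw -10.06 d now-axes [0.0005 0.0009 0.0207] turn about tool z 0.0
```

Scaled: 0.011 m is 0.22, 0.01 m is 0.2.

Call:
{"method": "tcp_steps", "body": {
  "deltas": [
    {"d": [0,0.02,0.2],"jaw": 0.085},
    {"d": [0,0,0.22],"jaw": 0.085},
    {"jaw": 0.085},
    {"jaw": 0.03},
    {"jaw": 0.03},
    {"jaw": 0.03},
    {"jaw": 0.03},
    {"jaw": 0.03},
    {"jaw": 0.03},
    {"jaw": 0.03}
  ],
  "squeeze": 30
}}

```text
time_s: 5.3
position: [0.4964, 0.2264, 0.0378]
tool_rot: [[0.985, -0.175, 0.001], [-0.175, -0.985, 0.0], [0.001, -0.0, -1.0]]
ft_force: [-0.5, -1.0, 5.3]
grip_width: 0.0351
gripper_force: 30.0
```

Call:
{"method": "tcp_steps", "body": {
  "deltas": [
    {"jaw": 0.03},
    {"jaw": 0.03}
  ]
}}

```text
time_s: 5.5
position: [0.4964, 0.2264, 0.0378]
tool_rot: [[0.985, -0.175, 0.001], [-0.175, -0.985, 0.0], [0.001, -0.0, -1.0]]
ft_force: [-0.3, -1.2, 5.1]
grip_width: 0.0352
gripper_force: 30.0
```

```bash
python3 d.py vred .038
```

```text
t 5.5 yaw -10.07 d now-axes [ 0.0006 -0.0002 -0.0002] turn about tool z 0.0
```

Scaled: -0.03 m is -0.6, -0.02 m is -0.4.

Call:
{"method": "tcp_steps", "body": {
  "deltas": [
    {"d": [0,0,-0.2],"jaw": 0.03},
    {"d": [0,0,-0.4],"jaw": 0.03},
    {"d": [0,0,-0.6],"jaw": 0.03},
    {"d": [0,0,-0.6],"jaw": 0.03},
    {"d": [0,0,-0.6],"jaw": 0.03},
    {"jaw": 0.03},
    {"jaw": 0.03}
  ]
}}

```text
time_s: 6.2
position: [0.4961, 0.2264, 0.1577]
tool_rot: [[0.985, -0.175, 0.001], [-0.175, -0.985, 0.0], [0.001, -0.0, -1.0]]
ft_force: [-1.1, -0.0, -1.4]
grip_width: 0.0355
gripper_force: 30.1
```

```bash
python3 d.py mat .155;  python3 - <<'E'
from rig import env, cams, probe_bus
import cv2
for n in('side','wrist'):
  g=cams.get_image(n);cv2.imwrite('pics/l1%s.png'%n,g['pixels'][:,:,::-1])
E
```

```text
t 6.2 yaw -10.07 d now-axes [0.0585 0.1987 0.0027] turn about tool z 0.0
```

View pics/l1side.png

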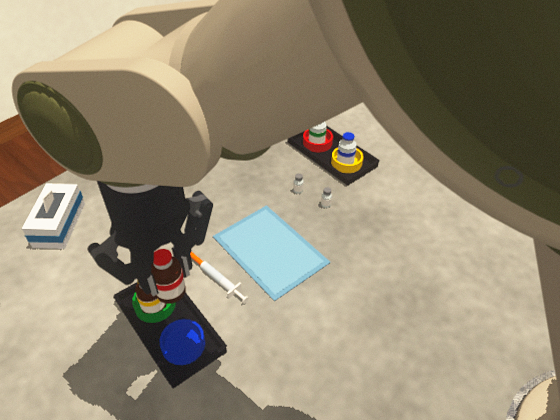

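The red vial is held upright at about (165,270) and the blue cup at (182,342) is empty. Next I carry it to the mat.

Scaled: 0.03 m is 0.6, 0.025 m is 0.5.

Call:
{"method": "tcp_steps", "body": {
  "deltas": [
    {"d": [0.1,0.3,0],"jaw": 0.03},
    {"d": [0.16,0.5,0],"jaw": 0.03},
    {"d": [0.18,0.6,0],"jaw": 0.03},
    {"d": [0.18,0.6,0],"jaw": 0.03},
    {"d": [0.18,0.6,0],"jaw": 0.03},
    {"d": [0.18,0.6,0],"jaw": 0.03},
    {"d": [0.12,0.5,0],"jaw": 0.03},
    {"d": [0.07,0.28,0],"jaw": 0.03},
    {"jaw": 0.03},
    {"jaw": 0.03}
  ]
}}

```text
time_s: 7.3
position: [0.5188, 0.0205, 0.157]
tool_rot: [[0.985, -0.175, -0.001], [-0.175, -0.985, 0.0], [-0.001, -0.0, -1.0]]
ft_force: [0.5, 0.2, -1.5]
grip_width: 0.0352
gripper_force: 30.2
```

```bash
python3 d.py mat .0335
```

```text
t 7.3 yaw -10.09 d now-axes [0.0003 0.     0.1235] turn about tool z 0.0
```

Call:
{"method": "tcp_steps", "body": {
  "deltas": [
    {"d": [0,0,0.4],"jaw": 0.03},
    {"d": [0,0,0.6],"jaw": 0.03},
    {"d": [0,0,0.6],"jaw": 0.03},
    {"d": [0,0,0.4],"jaw": 0.03},
    {"d": [0,0,0.2],"jaw": 0.03},
    {"jaw": 0.03},
    {"jaw": 0.03}
  ]
}}

```text
time_s: 8.0
position: [0.5195, 0.0206, 0.0481]
tool_rot: [[0.985, -0.174, 0.001], [-0.174, -0.985, -0.0], [0.001, -0.0, -1.0]]
ft_force: [0.3, -0.1, -0.9]
grip_width: 0.0352
gripper_force: 30.1
```

```bash
python3 d.py mat .0335
```

```text
t 8.0 yaw -10.03 d now-axes [-0.0005  0.0002  0.0146] turn about tool z 0.0
```

Scaled: 0.005 m is 0.1, 0.003 m is 0.06.

Call:
{"method": "tcp_steps", "body": {
  "deltas": [
    {"d": [0,0,0.1],"jaw": 0.03},
    {"d": [0,0,0.1],"jaw": 0.03},
    {"d": [0,0,0.06],"jaw": 0.03},
    {"d": [0,0,0.02],"jaw": 0.03},
    {"jaw": 0.03},
    {"jaw": 0.03}
  ]
}}

```text
time_s: 8.6
position: [0.5191, 0.0202, 0.0334]
tool_rot: [[0.985, -0.175, 0.0], [-0.175, -0.985, -0.0], [0.0, 0.0, -1.0]]
ft_force: [-0.1, -0.6, -1.8]
grip_width: 0.0353
gripper_force: 30.1
```

Scaled: 0.0006 m is 0.012.

Call:
{"method": "tcp_steps", "body": {
  "deltas": [
    {"d": [0,0,0.012],"jaw": 0.03},
    {"jaw": 0.03},
    {"jaw": 0.03}
  ],
  "only": "ft"
}}

```text
ft_force: [0.1, -0.5, -0.1]
```

Call:
{"method": "tcp_steps", "body": {
  "deltas": [
    {"jaw": 0.045},
    {"jaw": 0.06},
    {"jaw": 0.085},
    {"jaw": 0.085},
    {"jaw": 0.085},
    {"jaw": 0.085}
  ]
}}

```text
time_s: 9.5
position: [0.519, 0.0202, 0.0327]
tool_rot: [[0.985, -0.175, 0.0], [-0.175, -0.985, -0.0], [0.0, 0.0, -1.0]]
ft_force: [-0.8, -0.5, -0.3]
grip_width: 0.0848
gripper_force: 0.0
```

Call:
{"method": "tcp_steps", "body": {
  "deltas": [
    {"d": [0,0,-0.4],"jaw": 0.085},
    {"d": [0,0,-0.6],"jaw": 0.085},
    {"d": [0,0,-0.6],"jaw": 0.085},
    {"d": [0,0,-0.6],"jaw": 0.085},
    {"d": [0,0,-0.3],"jaw": 0.085},
    {"jaw": 0.085},
    {"jaw": 0.085}
  ]
}}

```text
time_s: 10.2
position: [0.5187, 0.0203, 0.1571]
tool_rot: [[0.985, -0.175, -0.001], [-0.175, -0.985, 0.0], [-0.001, -0.0, -1.0]]
ft_force: [-0.1, 0.4, -0.9]
grip_width: 0.0852
gripper_force: 0.0
```

```bash
python3 d.py vblue .16
```

```text
t 10.2 yaw -10.08 d now-axes [ 0.0804  0.2421 -0.003 ] turn about tool z 0.0
```

Scaled: 0.035 m is 0.7, 0.03 m is 0.6.

Call:
{"method": "tcp_steps", "body": {
  "deltas": [
    {"d": [0.14,0.4,0],"jaw": 0.085},
    {"d": [0.24,0.7,0],"jaw": 0.085},
    {"d": [0.24,0.7,0],"jaw": 0.085},
    {"d": [0.24,0.7,0],"jaw": 0.085},
    {"d": [0.24,0.7,0],"jaw": 0.085},
    {"d": [0.24,0.7,0],"jaw": 0.085},
    {"d": [0.18,0.6,0],"jaw": 0.085},
    {"d": [0.08,0.34,0],"jaw": 0.085},
    {"jaw": 0.085},
    {"jaw": 0.085}
  ]
}}

```text
time_s: 11.2
position: [0.5551, -0.2311, 0.1569]
tool_rot: [[0.985, -0.175, -0.001], [-0.175, -0.985, 0.001], [-0.002, -0.001, -1.0]]
ft_force: [0.4, 0.2, -0.6]
grip_width: 0.0851
gripper_force: 0.0
```

```bash
python3 d.py vblue .16;  python3 - <<'E'
from rig import env, cams, probe_bus
import cv2
g=cams.get_image('wrist');cv2.imwrite('pics/w2.png',g['pixels'][:,:,::-1])
E
```

```text
t 11.2 yaw -10.07 d now-axes [ 0.0005  0.0009 -0.0031] turn about tool z 0.0
```

View pics/w2.png

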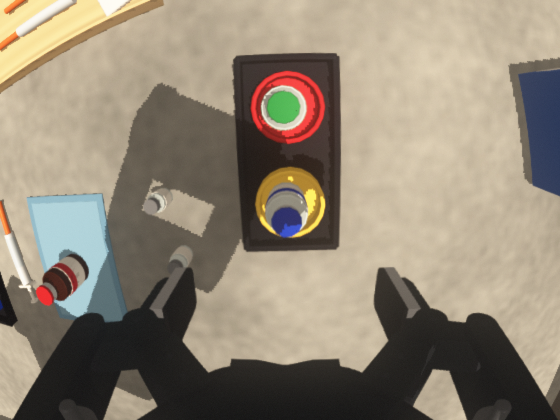

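The red vial stands on the mat at (65,278). The blue cap is at (287,221) in the yellow cup at (290,203), and the green cap is at (283,108) in the red cup at (288,106). I measure these.

Run:
```python
from h import *
g=cams.get_image('wrist');p=g['pixels']
for c,z in(('blue',.071),('green',.071),('yellow',.023),('red',.023)):
    b=blobs(p,c,(230,50,350,250),60)[0]; e=cv2.minEnclosingCircle(b[3]) if z>.05 else cv2.fitEllipse(cv2.convexHull(b[3]))
    print(c,b[:3],np.round(e[0],1),fish(g,e[0],z))
b=blobs(p,'red',(20,260,70,320),40)[0];e=cv2.minEnclosingCircle(b[3]);print('matred',b[:3],fish(g,e[0],.070))
```

```bash
python3 d.py vblue .16
```

```text
blue (385, (np.float64(285.1), np.float64(224.8)), (273, 209, 29, 28)) [287.  222.3] [ 0.5568 -0.2333  0.071 ]
green (426, (np.float64(278.9), np.float64(107.7)), (269, 92, 23, 30)) [282.9 106.9] [ 0.6355 -0.2444  0.071 ]
yellow (1723, (np.float64(293.2), np.float64(195.2)), (256, 168, 70, 69)) [290.4 202.4] [ 0.5573 -0.2367  0.023 ]
red (2613, (np.float64(290.5), np.float64(106.5)), (251, 71, 75, 73)) [288. 107.] [ 0.6358 -0.2483  0.023 ]
matred (254, (np.float64(44.8), np.float64(294.9)), (36, 285, 18, 21)) [0.521  0.0149 0.07  ]
t 11.3 yaw -10.0 d now-axes [ 0.0004  0.0015 -0.0025] turn about tool z 0.0
```

```bash
sed -i 's/vblue=([^)]*)/vblue=(.556,-.2327)/;s/cyel=([^)]*)/cyel=(.5553,-.235)/;s/cred=([^)]*)/cred=(.635,-.247)/;s/vgrn=([^)]*)/vgrn=(.635,-.2444)/' d.py
```

Call:
{"method": "tcp_steps", "body": {
  "deltas": [
    {"d": [0.01,0.03,0.4],"jaw": 0.085},
    {"d": [0,0,0.6],"jaw": 0.085},
    {"d": [0,0,0.6],"jaw": 0.085},
    {"d": [0,0,0.4],"jaw": 0.085},
    {"jaw": 0.085},
    {"jaw": 0.085}
  ]
}}

```text
time_s: 11.9
position: [0.5561, -0.2329, 0.0585]
tool_rot: [[0.985, -0.174, 0.0], [-0.174, -0.985, -0.0], [0.0, 0.0, -1.0]]
ft_force: [0.1, 1.1, 0.0]
grip_width: 0.0847
gripper_force: 0.0
```

```bash
python3 d.py vblue .0375
```

```text
t 11.9 yaw -10.02 d now-axes [-0.0001 -0.0002  0.021 ] turn about tool z 0.0
```

Scaled: 0.011 m is 0.22, 0.01 m is 0.2.

Call:
{"method": "tcp_steps", "body": {
  "deltas": [
    {"d": [0,0,0.2],"jaw": 0.085},
    {"d": [0,0,0.22],"jaw": 0.085},
    {"jaw": 0.085},
    {"jaw": 0.028},
    {"jaw": 0.028},
    {"jaw": 0.028},
    {"jaw": 0.028},
    {"jaw": 0.028},
    {"jaw": 0.028},
    {"jaw": 0.028}
  ],
  "squeeze": 30
}}

```text
time_s: 12.9
position: [0.5559, -0.2337, 0.0371]
tool_rot: [[0.985, -0.175, 0.001], [-0.175, -0.985, -0.0], [0.001, 0.0, -1.0]]
ft_force: [-0.4, -0.1, 4.7]
grip_width: 0.032
gripper_force: 29.9
```

Call:
{"method": "tcp_steps", "body": {
  "deltas": [
    {"jaw": 0.028},
    {"jaw": 0.028}
  ],
  "quiet": true
}}

```text
ok
```

Call:
{"method": "tcp_steps", "body": {
  "deltas": [
    {"d": [0,0,-0.2],"jaw": 0.028},
    {"d": [0,0,-0.4],"jaw": 0.028},
    {"d": [0,0,-0.6],"jaw": 0.028},
    {"d": [0,0,-0.6],"jaw": 0.028},
    {"d": [0,0,-0.6],"jaw": 0.028},
    {"jaw": 0.028},
    {"jaw": 0.028}
  ]
}}

```text
time_s: 13.8
position: [0.5556, -0.2335, 0.1571]
tool_rot: [[0.985, -0.175, 0.0], [-0.175, -0.985, -0.0], [0.001, 0.0, -1.0]]
ft_force: [-0.2, 1.0, -1.0]
grip_width: 0.032
gripper_force: 29.8
```

```bash
python3 d.py cblu .1575
```

```text
t 13.8 yaw -10.07 d now-axes [-0.1393 -0.4438 -0.0006] turn about tool z 0.0
```

Scaled: -0.035 m is -0.7, -0.02 m is -0.4.

Call:
{"method": "tcp_steps", "body": {
  "deltas": [
    {"d": [-0.12,-0.4,0],"jaw": 0.028},
    {"d": [-0.22,-0.7,0],"jaw": 0.028},
    {"d": [-0.22,-0.7,0],"jaw": 0.028},
    {"d": [-0.22,-0.7,0],"jaw": 0.028},
    {"d": [-0.22,-0.7,0],"jaw": 0.028},
    {"d": [-0.22,-0.7,0],"jaw": 0.028},
    {"d": [-0.22,-0.7,0],"jaw": 0.028},
    {"d": [-0.22,-0.7,0],"jaw": 0.028},
    {"d": [-0.22,-0.7,0],"jaw": 0.028},
    {"d": [-0.22,-0.7,0],"jaw": 0.028}
  ],
  "only": "grip"
}}

```text
grip_width: 0.0318
gripper_force: 29.9
```

Call:
{"method": "tcp_steps", "body": {
  "deltas": [
    {"d": [-0.22,-0.7,0],"jaw": 0.028},
    {"d": [-0.2,-0.6,0],"jaw": 0.028},
    {"d": [-0.18,-0.5,0],"jaw": 0.028},
    {"d": [-0.08,-0.4,0],"jaw": 0.028},
    {"jaw": 0.028},
    {"jaw": 0.028}
  ]
}}

```text
time_s: 15.4
position: [0.4962, 0.2287, 0.1557]
tool_rot: [[0.985, -0.174, -0.002], [-0.174, -0.985, -0.001], [-0.002, 0.001, -1.0]]
ft_force: [0.1, -1.0, -1.3]
grip_width: 0.0322
gripper_force: 29.9
```

```bash
python3 d.py cblu .0375
```

```text
t 15.4 yaw -10.03 d now-axes [0.0002 0.0007 0.1182] turn about tool z 0.0
```

Scaled: 0.03 m is 0.6, 0.02 m is 0.4.

Call:
{"method": "tcp_steps", "body": {
  "deltas": [
    {"d": [0,0.01,0.4],"jaw": 0.028},
    {"d": [0,0,0.6],"jaw": 0.028},
    {"d": [0,0,0.6],"jaw": 0.028},
    {"d": [0,0,0.4],"jaw": 0.028},
    {"d": [0,0,0.16],"jaw": 0.028},
    {"d": [0,0,0.08],"jaw": 0.028},
    {"d": [0,0,0.06],"jaw": 0.028},
    {"d": [0,0,0.04],"jaw": 0.028},
    {"jaw": 0.028},
    {"jaw": 0.028}
  ]
}}

```text
time_s: 16.4
position: [0.4968, 0.2284, 0.0402]
tool_rot: [[0.985, -0.175, 0.001], [-0.175, -0.985, 0.0], [0.001, -0.0, -1.0]]
ft_force: [0.2, 0.9, -0.1]
grip_width: 0.0322
gripper_force: 29.9
```

```bash
python3 d.py cblu .0371
```

```text
t 16.4 yaw -10.07 d now-axes [-0.0007  0.0008  0.0031] turn about tool z 0.0
```

Call:
{"method": "tcp_steps", "body": {
  "deltas": [
    {"d": [0,0,0.04],"jaw": 0.028},
    {"d": [0,0,0.02],"jaw": 0.028},
    {"jaw": 0.028},
    {"jaw": 0.028}
  ]
}}

```text
time_s: 16.8
position: [0.4967, 0.2284, 0.0371]
tool_rot: [[0.985, -0.175, 0.0], [-0.175, -0.985, 0.0], [0.0, -0.0, -1.0]]
ft_force: [-1.7, 0.2, 6.2]
grip_width: 0.0324
gripper_force: 30.3
```

Call:
{"method": "tcp_steps", "body": {
  "deltas": [
    {"jaw": 0.045},
    {"jaw": 0.06},
    {"jaw": 0.085},
    {"jaw": 0.085},
    {"jaw": 0.085},
    {"jaw": 0.085}
  ]
}}

```text
time_s: 17.4
position: [0.4966, 0.2284, 0.0367]
tool_rot: [[0.985, -0.175, -0.0], [-0.175, -0.985, -0.0], [-0.0, 0.0, -1.0]]
ft_force: [0.2, -0.1, 0.6]
grip_width: 0.0852
gripper_force: 0.0
```

Call:
{"method": "tcp_steps", "body": {
  "deltas": [
    {"d": [0,0,-0.4],"jaw": 0.085},
    {"d": [0,0,-0.6],"jaw": 0.085},
    {"d": [0,0,-0.6],"jaw": 0.085},
    {"d": [0,0,-0.6],"jaw": 0.085},
    {"d": [0,0,-0.2],"jaw": 0.085},
    {"jaw": 0.085},
    {"jaw": 0.085}
  ],
  "quiet": true
}}

```text
ok
```

```bash
python3 d.py vyel .157
```

```text
t 18.1 yaw -10.07 d now-axes [ 0.078  -0.0028 -0.0017] turn about tool z 0.0
```

Scaled: 0.03 m is 0.6, 0.02 m is 0.4.

Call:
{"method": "tcp_steps", "body": {
  "deltas": [
    {"d": [0.4,-0.02,0],"jaw": 0.085},
    {"d": [0.6,-0.02,0],"jaw": 0.085},
    {"d": [0.4,-0.02,0],"jaw": 0.085},
    {"d": [0.16,0,0],"jaw": 0.085},
    {"jaw": 0.085},
    {"jaw": 0.085}
  ]
}}

```text
time_s: 18.7
position: [0.5729, 0.2178, 0.1559]
tool_rot: [[0.985, -0.175, -0.002], [-0.175, -0.985, -0.0], [-0.002, 0.001, -1.0]]
ft_force: [-0.2, 0.3, 0.6]
grip_width: 0.0848
gripper_force: 0.0
```

```bash
python3 d.py vyel .157;  python3 - <<'E'
from h import *
g=cams.get_image('wrist');p=g['pixels'];cv2.imwrite('pics/w3.png',p[:,:,::-1])
for c,z in(('blue',.071),('yellow',.075)):
  for b in blobs(p,c,(200,160,340,420),60): e=cv2.minEnclosingCircle(b[3]);print(c,b[:3],fish(g,e[0],z))
E
```

```text
t 18.7 yaw -10.06 d now-axes [ 0.0005  0.0004 -0.0011] turn about tool z 0.0
blue (1601, (np.float64(285.9), np.float64(272.5)), (256, 249, 63, 58)) [0.5287 0.2232 0.071 ]
blue (470, (np.float64(288.0), np.float64(313.2)), (275, 302, 27, 23)) [0.498  0.2277 0.071 ]
yellow (728, (np.float64(284.3), np.float64(224.3)), (269, 209, 31, 32)) [0.5749 0.2171 0.075 ]
yellow (97, (np.float64(284.4), np.float64(190.8)), (264, 187, 41, 13)) [0.5928 0.2139 0.075 ]
```

View pics/w3.png

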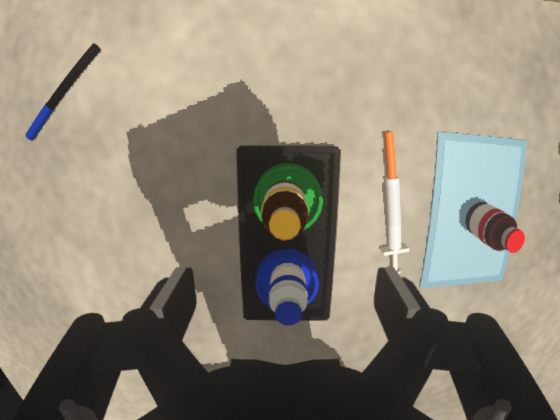

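The blue vial stands in the blue cup with its cap at (288,313). The yellow cap at (284,224) is centred between the fingers, and the red vial is upright on the mat. I pick yellow.

Scaled: 0.03 m is 0.6, 0.008 m is 0.16.

Call:
{"method": "tcp_steps", "body": {
  "deltas": [
    {"d": [0.02,0.01,0.4],"jaw": 0.085},
    {"d": [0,0,0.6],"jaw": 0.085},
    {"d": [0,0,0.6],"jaw": 0.085},
    {"d": [0,0,0.4],"jaw": 0.085},
    {"d": [0,0,0.2],"jaw": 0.085},
    {"d": [0,0,0.16],"jaw": 0.085},
    {"jaw": 0.085},
    {"jaw": 0.085}
  ]
}}

```text
time_s: 19.55
position: [0.5752, 0.2172, 0.0396]
tool_rot: [[0.985, -0.175, 0.001], [-0.175, -0.985, 0.0], [0.001, -0.001, -1.0]]
ft_force: [-0.7, 1.1, -0.6]
grip_width: 0.085
gripper_force: 0.0
```

```bash
python3 d.py vyel .0378
```

```text
t 19.55 yaw -10.07 d now-axes [-0.0019  0.0002  0.0018] turn about tool z 0.0
```

Call:
{"method": "tcp_steps", "body": {
  "deltas": [
    {"jaw": 0.03},
    {"jaw": 0.03},
    {"jaw": 0.03},
    {"jaw": 0.03},
    {"jaw": 0.03},
    {"jaw": 0.03},
    {"jaw": 0.03},
    {"jaw": 0.03}
  ]
}}

```text
time_s: 20.35
position: [0.575, 0.217, 0.0392]
tool_rot: [[0.985, -0.175, 0.001], [-0.175, -0.985, 0.0], [0.001, -0.0, -1.0]]
ft_force: [-0.7, -1.1, 5.2]
grip_width: 0.035
gripper_force: 30.0
```

Scaled: -0.03 m is -0.6, -0.02 m is -0.4.

Call:
{"method": "tcp_steps", "body": {
  "deltas": [
    {"d": [0,0,-0.2],"jaw": 0.03},
    {"d": [0,0,-0.4],"jaw": 0.03},
    {"d": [0,0,-0.6],"jaw": 0.03},
    {"d": [0,0,-0.6],"jaw": 0.03},
    {"d": [0,0,-0.6],"jaw": 0.03},
    {"jaw": 0.03},
    {"jaw": 0.03}
  ]
}}

```text
time_s: 21.05
position: [0.5747, 0.217, 0.1591]
tool_rot: [[0.985, -0.175, 0.001], [-0.175, -0.985, 0.0], [0.001, -0.0, -1.0]]
ft_force: [0.3, -0.4, -0.9]
grip_width: 0.0349
gripper_force: 30.0
```

```bash
python3 d.py cyel .158
```

```text
t 21.05 yaw -10.07 d now-axes [0.0599 0.4485 0.001 ] turn about tool z 0.0
```

Scaled: 0.035 m is 0.7, 0.02 m is 0.4.

Call:
{"method": "tcp_steps", "body": {
  "deltas": [
    {"d": [0.04,0.4,0],"jaw": 0.03},
    {"d": [0.1,0.7,0],"jaw": 0.03},
    {"d": [0.1,0.7,0],"jaw": 0.03},
    {"d": [0.1,0.7,0],"jaw": 0.03},
    {"d": [0.1,0.7,0],"jaw": 0.03},
    {"d": [0.1,0.7,0],"jaw": 0.03},
    {"d": [0.1,0.7,0],"jaw": 0.03},
    {"d": [0.1,0.7,0],"jaw": 0.03},
    {"d": [0.1,0.7,0],"jaw": 0.03},
    {"d": [0.1,0.7,0],"jaw": 0.03}
  ],
  "only": "grip"
}}

```text
grip_width: 0.0352
gripper_force: 30.1
```

Call:
{"method": "tcp_steps", "body": {
  "deltas": [
    {"d": [0.1,0.7,0],"jaw": 0.03},
    {"d": [0.08,0.7,0],"jaw": 0.03},
    {"d": [0.06,0.5,0],"jaw": 0.03},
    {"d": [0.02,0.36,0],"jaw": 0.03},
    {"jaw": 0.03},
    {"jaw": 0.03}
  ]
}}

```text
time_s: 22.65
position: [0.5553, -0.2339, 0.158]
tool_rot: [[0.985, -0.175, -0.001], [-0.175, -0.985, 0.001], [-0.001, -0.001, -1.0]]
ft_force: [0.4, -0.3, -0.5]
grip_width: 0.0351
gripper_force: 30.1
```

```bash
python3 d.py cyel .0392
```

```text
t 22.65 yaw -10.08 d now-axes [0.0004 0.0012 0.1188] turn about tool z 0.0
```

Scaled: 0.03 m is 0.6, 0.02 m is 0.4.

Call:
{"method": "tcp_steps", "body": {
  "deltas": [
    {"d": [0,0.02,0.4],"jaw": 0.03},
    {"d": [0,0,0.6],"jaw": 0.03},
    {"d": [0,0,0.6],"jaw": 0.03},
    {"d": [0,0,0.4],"jaw": 0.03},
    {"d": [0,0,0.16],"jaw": 0.03},
    {"d": [0,0,0.08],"jaw": 0.03},
    {"d": [0,0,0.06],"jaw": 0.03},
    {"d": [0,0,0.02],"jaw": 0.03},
    {"jaw": 0.03},
    {"jaw": 0.03}
  ]
}}

```text
time_s: 23.65
position: [0.5556, -0.2357, 0.0433]
tool_rot: [[0.985, -0.175, 0.001], [-0.175, -0.985, -0.001], [0.001, 0.0, -1.0]]
ft_force: [-0.3, -0.1, -0.6]
grip_width: 0.0352
gripper_force: 30.1
```

```bash
python3 d.py cyel .0388
```

```text
t 23.65 yaw -10.08 d now-axes [-0.0004 -0.0006  0.0045] turn about tool z 0.0
```

Scaled: 0.002 m is 0.04, 0.0005 m is 0.01.

Call:
{"method": "tcp_steps", "body": {
  "deltas": [
    {"d": [0,0,0.04],"jaw": 0.03},
    {"d": [0,0,0.04],"jaw": 0.03},
    {"d": [0,0,0.01],"jaw": 0.03},
    {"jaw": 0.03},
    {"jaw": 0.03}
  ]
}}

```text
time_s: 24.15
position: [0.5555, -0.2356, 0.0392]
tool_rot: [[0.985, -0.175, 0.001], [-0.175, -0.985, -0.001], [0.001, 0.0, -1.0]]
ft_force: [-2.5, 1.7, 7.8]
grip_width: 0.0351
gripper_force: 30.9
```

Call:
{"method": "tcp_steps", "body": {
  "deltas": [
    {"jaw": 0.045},
    {"jaw": 0.06},
    {"jaw": 0.085},
    {"jaw": 0.085},
    {"jaw": 0.085},
    {"jaw": 0.085}
  ]
}}

```text
time_s: 24.75
position: [0.5553, -0.2356, 0.0381]
tool_rot: [[0.985, -0.175, -0.0], [-0.175, -0.985, 0.0], [-0.0, -0.0, -1.0]]
ft_force: [-0.1, 0.6, 0.3]
grip_width: 0.0849
gripper_force: 0.0
```

Call:
{"method": "tcp_steps", "body": {
  "deltas": [
    {"d": [0,0,-0.4],"jaw": 0.085},
    {"d": [0,0,-0.6],"jaw": 0.085},
    {"d": [0,0,-0.6],"jaw": 0.085},
    {"d": [0,0,-0.6],"jaw": 0.085},
    {"d": [0,0,-0.2],"jaw": 0.085},
    {"jaw": 0.085},
    {"jaw": 0.085}
  ],
  "quiet": true
}}

```text
ok
```

```bash
python3 d.py vgrn .157
```

```text
t 25.45 yaw -10.08 d now-axes [ 0.0805 -0.005  -0.0004] turn about tool z 0.0
```

Scaled: 0.03 m is 0.6, 0.02 m is 0.4.

Call:
{"method": "tcp_steps", "body": {
  "deltas": [
    {"d": [0.4,-0.02,0],"jaw": 0.085},
    {"d": [0.6,-0.04,0],"jaw": 0.085},
    {"d": [0.4,-0.04,0],"jaw": 0.085},
    {"d": [0.2,0,0],"jaw": 0.085},
    {"jaw": 0.085},
    {"jaw": 0.085}
  ],
  "only": "force"
}}

```text
ft_force: [0.9, 0.1, 0.1]
gripper_force: 0.0
```

```bash
python3 d.py vgrn .157;  python3 - <<'E'
from h import *
g=cams.get_image('wrist');p=g['pixels'];cv2.imwrite('pics/w4.png',p[:,:,::-1])
for c,z in(('green',.071),('yellow',.075)):
  for b in blobs(p,c,(200,160,360,420),60): e=cv2.minEnclosingCircle(b[3]);print(c,b[:3],fish(g,e[0],z))
E
```

```text
t 26.05 yaw -10.07 d now-axes [ 0.0007 -0.0001 -0.0004] turn about tool z 0.0
green (525, (np.float64(284.5), np.float64(223.5)), (271, 209, 28, 28)) [ 0.6361 -0.2453  0.071 ]
yellow (1316, (np.float64(289.3), np.float64(274.0)), (259, 251, 64, 55)) [ 0.5903 -0.2415  0.075 ]
yellow (480, (np.float64(291.3), np.float64(319.1)), (278, 307, 28, 24)) [ 0.5561 -0.2366  0.075 ]
```

View pics/w4.png

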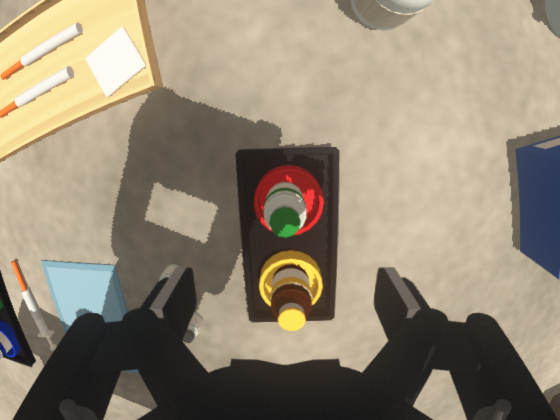

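Yellow stands in the yellow cup with its cap at (291,319). The green cap at (285,223) is centred. I pick green.

Scaled: 0.03 m is 0.6, 0.02 m is 0.4.

Call:
{"method": "tcp_steps", "body": {
  "deltas": [
    {"d": [0.01,0.01,0.4],"jaw": 0.085},
    {"d": [0,0,0.6],"jaw": 0.085},
    {"d": [0,0,0.6],"jaw": 0.085},
    {"d": [0,0,0.4],"jaw": 0.085},
    {"d": [0,0,0.2],"jaw": 0.085},
    {"d": [0,0,0.18],"jaw": 0.085},
    {"jaw": 0.085},
    {"jaw": 0.085}
  ],
  "quiet": true
}}

```text
ok
```

```bash
python3 d.py vgrn .0378
```

```text
t 26.9 yaw -10.07 d now-axes [-0.0009 -0.0009  0.0024] turn about tool z 0.0
```

Call:
{"method": "tcp_steps", "body": {
  "deltas": [
    {"jaw": 0.028},
    {"jaw": 0.028},
    {"jaw": 0.028},
    {"jaw": 0.028},
    {"jaw": 0.028},
    {"jaw": 0.028},
    {"jaw": 0.028},
    {"jaw": 0.028}
  ]
}}

```text
time_s: 27.7
position: [0.6356, -0.2453, 0.0397]
tool_rot: [[0.985, -0.175, 0.001], [-0.175, -0.985, -0.0], [0.001, 0.0, -1.0]]
ft_force: [-0.2, 0.5, 5.7]
grip_width: 0.032
gripper_force: 29.9
```

Scaled: -0.03 m is -0.6, -0.02 m is -0.4.

Call:
{"method": "tcp_steps", "body": {
  "deltas": [
    {"d": [0,0,-0.2],"jaw": 0.028},
    {"d": [0,0,-0.4],"jaw": 0.028},
    {"d": [0,0,-0.6],"jaw": 0.028},
    {"d": [0,0,-0.6],"jaw": 0.028},
    {"d": [0,0,-0.6],"jaw": 0.028},
    {"jaw": 0.028},
    {"jaw": 0.028}
  ]
}}

```text
time_s: 28.4
position: [0.6353, -0.2451, 0.1594]
tool_rot: [[0.985, -0.175, 0.0], [-0.175, -0.985, -0.0], [0.0, 0.0, -1.0]]
ft_force: [0.1, -0.0, -1.0]
grip_width: 0.032
gripper_force: 29.8
```

```bash
python3 d.py cgrn .159
```

```text
t 28.4 yaw -10.07 d now-axes [-1.389e-01 -4.406e-01  4.000e-04] turn about tool z 0.0
```

Scaled: -0.035 m is -0.7, -0.02 m is -0.4.

Call:
{"method": "tcp_steps", "body": {
  "deltas": [
    {"d": [-0.12,-0.4,0],"jaw": 0.028},
    {"d": [-0.22,-0.7,0],"jaw": 0.028},
    {"d": [-0.22,-0.7,0],"jaw": 0.028},
    {"d": [-0.22,-0.7,0],"jaw": 0.028},
    {"d": [-0.22,-0.7,0],"jaw": 0.028},
    {"d": [-0.22,-0.7,0],"jaw": 0.028},
    {"d": [-0.22,-0.7,0],"jaw": 0.028},
    {"d": [-0.22,-0.7,0],"jaw": 0.028},
    {"d": [-0.22,-0.7,0],"jaw": 0.028},
    {"d": [-0.22,-0.7,0],"jaw": 0.028}
  ],
  "only": "grip"
}}

```text
grip_width: 0.0322
gripper_force: 29.8
```

Call:
{"method": "tcp_steps", "body": {
  "deltas": [
    {"d": [-0.22,-0.7,0],"jaw": 0.028},
    {"d": [-0.2,-0.6,0],"jaw": 0.028},
    {"d": [-0.18,-0.5,0],"jaw": 0.028},
    {"d": [-0.08,-0.32,0],"jaw": 0.028},
    {"jaw": 0.028},
    {"jaw": 0.028}
  ]
}}

```text
time_s: 30.0
position: [0.5756, 0.2127, 0.1585]
tool_rot: [[0.985, -0.175, -0.001], [-0.175, -0.985, -0.001], [-0.001, 0.001, -1.0]]
ft_force: [-0.3, 0.0, -1.1]
grip_width: 0.0321
gripper_force: 29.9
```

```bash
python3 d.py cgrn .0397
```

```text
t 30.0 yaw -10.07 d now-axes [-1.000e-04 -3.000e-04  1.188e-01] turn about tool z 0.0
```

Scaled: 0.03 m is 0.6, 0.02 m is 0.4.

Call:
{"method": "tcp_steps", "body": {
  "deltas": [
    {"d": [0,0,0.4],"jaw": 0.028},
    {"d": [0,0,0.6],"jaw": 0.028},
    {"d": [0,0,0.6],"jaw": 0.028},
    {"d": [0,0,0.4],"jaw": 0.028},
    {"d": [0,0,0.16],"jaw": 0.028},
    {"d": [0,0,0.08],"jaw": 0.028},
    {"d": [0,0,0.06],"jaw": 0.028},
    {"d": [0,0,0.02],"jaw": 0.028},
    {"jaw": 0.028},
    {"jaw": 0.028}
  ],
  "only": "ft"
}}

```text
ft_force: [-0.1, 0.6, -0.3]
```

```bash
python3 d.py cgrn .0395
```

```text
t 31.0 yaw -10.07 d now-axes [-0.0003  0.0005  0.0043] turn about tool z 0.0
```

Scaled: 0.002 m is 0.04, 0.0003 m is 0.006.

Call:
{"method": "tcp_steps", "body": {
  "deltas": [
    {"d": [0,0,0.04],"jaw": 0.028},
    {"d": [0,0,0.04],"jaw": 0.028},
    {"d": [0,0,0.006],"jaw": 0.028},
    {"jaw": 0.028},
    {"jaw": 0.028}
  ]
}}

```text
time_s: 31.5
position: [0.5758, 0.2134, 0.0397]
tool_rot: [[0.985, -0.175, 0.001], [-0.175, -0.985, 0.0], [0.001, -0.0, -1.0]]
ft_force: [-1.9, 0.2, 6.4]
grip_width: 0.0319
gripper_force: 30.3
```

Call:
{"method": "tcp_steps", "body": {
  "deltas": [
    {"jaw": 0.045},
    {"jaw": 0.06},
    {"jaw": 0.085},
    {"jaw": 0.085},
    {"jaw": 0.085},
    {"jaw": 0.085}
  ],
  "only": "ft"
}}

```text
ft_force: [0.2, 0.2, -0.5]
```

Call:
{"method": "tcp_steps", "body": {
  "deltas": [
    {"d": [0,0,-0.4],"jaw": 0.085},
    {"d": [0,0,-0.6],"jaw": 0.085},
    {"d": [0,0,-0.6],"jaw": 0.085},
    {"d": [0,0,-0.6],"jaw": 0.085},
    {"d": [0,0,-0.2],"jaw": 0.085},
    {"jaw": 0.085},
    {"jaw": 0.085}
  ],
  "quiet": true
}}

```text
ok
```

```bash
python3 d.py mat .157
```

```text
t 32.8 yaw -10.08 d now-axes [-0.0215  0.1995  0.0007] turn about tool z 0.0
```

Scaled: 0.035 m is 0.7, 0.03 m is 0.6.

Call:
{"method": "tcp_steps", "body": {
  "deltas": [
    {"d": [-0.04,0.4,0],"jaw": 0.085},
    {"d": [-0.06,0.6,0],"jaw": 0.085},
    {"d": [-0.08,0.7,0],"jaw": 0.085},
    {"d": [-0.08,0.7,0],"jaw": 0.085},
    {"d": [-0.08,0.7,0],"jaw": 0.085},
    {"d": [-0.06,0.6,0],"jaw": 0.085},
    {"d": [-0.03,0.29,0],"jaw": 0.085},
    {"jaw": 0.085},
    {"jaw": 0.085}
  ],
  "only": "force"
}}

```text
ft_force: [0.7, -0.4, -1.3]
gripper_force: 0.0
```

```bash
python3 d.py mat .157;  python3 - <<'E'
from h import *
g=cams.get_image('wrist');p=g['pixels'];cv2.imwrite('pics/w5.png',p[:,:,::-1])
for b in blobs(p,'red',(200,120,360,420),60): e=cv2.minEnclosingCircle(b[3]);print(b[:3],fish(g,e[0],.070))
E
```

```text
t 33.7 yaw -10.08 d now-axes [-0.0005  0.0008  0.0013] turn about tool z 0.0
(664, (np.float64(286.1), np.float64(222.2)), (271, 209, 31, 28)) [0.5198 0.0195 0.07  ]
```

View pics/w5.png

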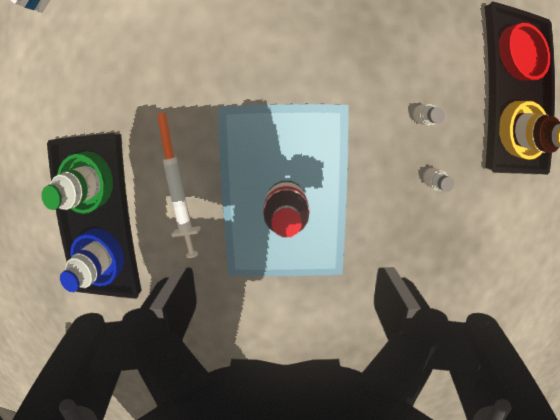

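The green, blue and yellow vials stand in their own cups. The red cap at (286,222) is centred, the red cup at (525,50) is empty, and the syringe is undisturbed. I pick red.

Scaled: 0.03 m is 0.6, 0.02 m is 0.4.

Call:
{"method": "tcp_steps", "body": {
  "deltas": [
    {"d": [0,0.02,0.4],"jaw": 0.085},
    {"d": [0,0,0.6],"jaw": 0.085},
    {"d": [0,0,0.6],"jaw": 0.085},
    {"d": [0,0,0.4],"jaw": 0.085},
    {"d": [0,0,0.2],"jaw": 0.085},
    {"d": [0,0,0.2],"jaw": 0.085},
    {"jaw": 0.085},
    {"jaw": 0.085}
  ],
  "quiet": true
}}

```text
ok
```

```bash
python3 d.py mat .033
```

```text
t 34.55 yaw -10.05 d now-axes [-0.001  -0.0005  0.0065] turn about tool z 0.0
```

Call:
{"method": "tcp_steps", "body": {
  "deltas": [
    {"d": [0,0,0.04],"jaw": 0.085},
    {"jaw": 0.03},
    {"jaw": 0.03},
    {"jaw": 0.03},
    {"jaw": 0.03},
    {"jaw": 0.03},
    {"jaw": 0.03},
    {"jaw": 0.03},
    {"jaw": 0.03},
    {"jaw": 0.03}
  ]
}}

```text
time_s: 35.55
position: [0.5195, 0.0196, 0.0372]
tool_rot: [[0.985, -0.175, 0.0], [-0.175, -0.985, -0.0], [0.0, 0.0, -1.0]]
ft_force: [-1.4, 0.9, 5.8]
grip_width: 0.0349
gripper_force: 29.9
```

Scaled: -0.03 m is -0.6, -0.02 m is -0.4.

Call:
{"method": "tcp_steps", "body": {
  "deltas": [
    {"d": [0,0,-0.2],"jaw": 0.03},
    {"d": [0,0,-0.4],"jaw": 0.03},
    {"d": [0,0,-0.6],"jaw": 0.03},
    {"d": [0,0,-0.6],"jaw": 0.03},
    {"d": [0,0,-0.6],"jaw": 0.03},
    {"jaw": 0.03},
    {"jaw": 0.03}
  ]
}}

```text
time_s: 36.25
position: [0.5193, 0.0197, 0.1572]
tool_rot: [[0.985, -0.175, 0.001], [-0.175, -0.985, -0.0], [0.001, -0.0, -1.0]]
ft_force: [0.4, 0.5, -1.7]
grip_width: 0.0349
gripper_force: 30.1
```

```bash
python3 d.py cred .162
```

```text
t 36.25 yaw -10.07 d now-axes [ 0.1606  0.2424 -0.0048] turn about tool z 0.0
```

The rows are not in the units I measure in: shifts go in shares of 50 mm and turns go in shares of 90 degrees. I convert before sending: 0.03 m is 0.6, 0.025 m is 0.5.

Call:
{"method": "tcp_steps", "body": {
  "deltas": [
    {"d": [0.28,0.4,-0.04],"jaw": 0.03},
    {"d": [0.4,0.6,-0.06],"jaw": 0.03},
    {"d": [0.4,0.6,0],"jaw": 0.03},
    {"d": [0.4,0.6,0],"jaw": 0.03},
    {"d": [0.4,0.6,0],"jaw": 0.03},
    {"d": [0.4,0.6,0],"jaw": 0.03},
    {"d": [0.4,0.6,0],"jaw": 0.03},
    {"d": [0.34,0.5,0],"jaw": 0.03},
    {"d": [0.192,0.34,0],"jaw": 0.03},
    {"jaw": 0.03}
  ],
  "only": "force"
}}

```text
ft_force: [-0.2, -0.1, -0.7]
gripper_force: 30.2
```

Call:
{"method": "tcp_steps", "body": {
  "deltas": [
    {"jaw": 0.03},
    {"jaw": 0.03}
  ],
  "only": "grip"
}}

```text
grip_width: 0.0348
gripper_force: 30.2
```

```bash
python3 d.py cred .0422
```

```text
t 37.45 yaw -10.03 d now-axes [0.0005 0.0015 0.1191] turn about tool z 0.0
```

Scaled: 0.03 m is 0.6, 0.02 m is 0.4.

Call:
{"method": "tcp_steps", "body": {
  "deltas": [
    {"d": [0,0.02,0.4],"jaw": 0.03},
    {"d": [0,0,0.6],"jaw": 0.03},
    {"d": [0,0,0.6],"jaw": 0.03},
    {"d": [0,0,0.4],"jaw": 0.03},
    {"d": [0,0,0.16],"jaw": 0.03},
    {"d": [0,0,0.08],"jaw": 0.03},
    {"d": [0,0,0.06],"jaw": 0.03},
    {"d": [0,0,0.02],"jaw": 0.03},
    {"jaw": 0.03},
    {"jaw": 0.03}
  ],
  "only": "ft"
}}

```text
ft_force: [0.0, -1.0, -1.5]
```

```bash
python3 d.py cred .0418
```

```text
t 38.45 yaw -10.08 d now-axes [-0.0004 -0.0008  0.0048] turn about tool z 0.0
```

Scaled: 0.002 m is 0.04, 0.0006 m is 0.012.

Call:
{"method": "tcp_steps", "body": {
  "deltas": [
    {"d": [0,0,0.04],"jaw": 0.03},
    {"d": [0,0,0.04],"jaw": 0.03},
    {"d": [0,0,0.012],"jaw": 0.03},
    {"jaw": 0.03},
    {"jaw": 0.03}
  ],
  "only": "ft|pos"
}}

```text
position: [0.6352, -0.2478, 0.0423]
ft_force: [-1.8, 0.2, 6.6]
```

Call:
{"method": "tcp_steps", "body": {
  "deltas": [
    {"jaw": 0.045},
    {"jaw": 0.06},
    {"jaw": 0.085},
    {"jaw": 0.085},
    {"jaw": 0.085},
    {"jaw": 0.085}
  ],
  "only": "ft"
}}

```text
ft_force: [1.0, -1.0, -0.1]
```

Call:
{"method": "tcp_steps", "body": {
  "deltas": [
    {"d": [0,0,-0.4],"jaw": 0.085},
    {"d": [0,0,-0.6],"jaw": 0.085},
    {"d": [0,0,-0.6],"jaw": 0.085},
    {"d": [0,0,-0.6],"jaw": 0.085},
    {"d": [0,0,-0.6],"jaw": 0.085},
    {"d": [-0.6,0,-0.6],"jaw": 0.085},
    {"d": [-0.6,0,0],"jaw": 0.085},
    {"d": [-0.6,0,0],"jaw": 0.085},
    {"jaw": 0.085},
    {"jaw": 0.085}
  ]
}}

```text
time_s: 40.55
position: [0.5465, -0.2321, 0.2118]
tool_rot: [[0.985, -0.175, 0.001], [-0.175, -0.985, -0.0], [0.001, 0.0, -1.0]]
ft_force: [0.1, 0.1, -0.8]
grip_width: 0.085
gripper_force: 0.0
```

Scaled: -0.04 m is -0.8, -0.03 m is -0.6.

Call:
{"method": "tcp_steps", "body": {
  "deltas": [
    {"d": [-0.6,0,0],"jaw": 0.085},
    {"d": [-0.8,0,0],"jaw": 0.085},
    {"d": [-0.8,0,0],"jaw": 0.085},
    {"d": [-0.6,0,0],"jaw": 0.085},
    {"jaw": 0.085},
    {"jaw": 0.085}
  ],
  "only": "pos"
}}

```text
position: [0.4095, -0.2081, 0.2117]
```

Run:
```python
from h import *
a=[cams.get_image(n)['pixels'][:,:,::-1] for n in('top','side','wrist')]
cv2.imwrite('pics/fin.png',cv2.resize(np.hstack([a[0][130:300,110:460],a[2][20:190,150:500]]),None,fx=1.14,fy=1.14));cv2.imwrite('pics/finside.png',a[1])
```

```text
(no output)
```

View pics/fin.png

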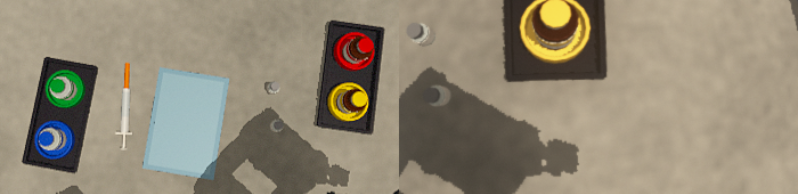

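View pics/finside.png

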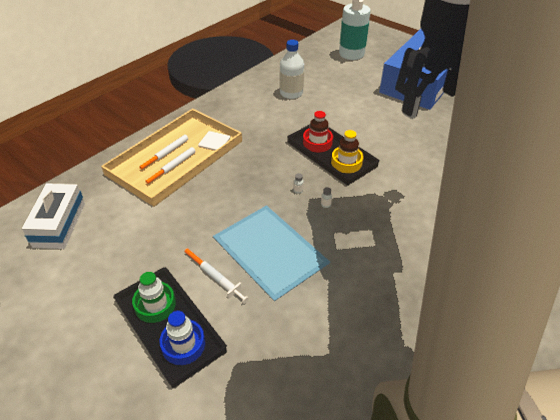

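All four vials stand upright in their own cups: green at (150,290), blue at (178,330), red at (318,128) and yellow at (348,147). The mat is empty and the syringe has not moved.

```bash
python3 -c "
from rig import env, cams, probe_bus
print(env.close_job())"
```

```text
the job is handed in; nothing more can be done
None
```

All four vials stand upright in the cups of their own cap colour, the mat is empty, the syringe was not touched, and the job was handed in at about 41 s of the 141 s allowed.

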